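Swing out the folding hook and hang the bone plaque

ROBOT

A 6-joint arm with a two-finger parallel gripper is mounted at the origin on the work surface. World frame = base frame: x ahead of the robot, y to its left, z up, the work surface at z = 0. Lengths are in mm, angles in rad, forces in N, time in s.
With the tool pointing down it reaches from about 275 to 850 mm from the base axis. Payload 19 kg.
Tool frame: the origin (TCP) lies midway between the tips of the shut fingers; the grasp point (between the pads) lies 19 mm behind it (grasp_offset is the distance from the TCP to the grasp point, in mm); z points along the fingers, y is the line along which they close (so a half turn about z gives the same grasp; the last joint's range is limited). The gripper opens to 85 mm and grips with 20 to 120 N. Pads are 22 mm wide; open, the fingers measure 114 mm over their backs; the gripper's body (76 mm by 85 mm) begins 54 mm behind the grasp point. The pads swing forward as they close: fully open they stand 13 mm farther back than shut.
Start: joints at [1.103, 0.15, 1.437, -0, 1.554, -0.134], TCP at [188.393, 543.229, 231.267] pointing down, gripper open.
Joint ranges: [-2.8, 2.8], [-0.68, 2.1], [0.12, 2.68], [-1.39, 4.53], [0.16, 2.79], [-2.81, 2.81]. Speed limits (rad/s): [1.89, 1.89, 2.22, 3.01, 3.01, 3.01].

INTERFACE

Orientations are given as a unit quaternion [x, y, z, w].
In Python, from station import sense, grab_frame, close_job, grasp_offset gives the robot as it stands.
- The arm moves only by the tool carry_out, never from a script. Its argument "deltas" is a list of rows, each a list of 3 entries, a list of its own where there are three numbers: the closure in counts, from 0 (fully open) to 255 (shut), then the shift along the tool's x, y, z in m, then the turn about the tool's z in degrees. A call has 1 to 5 rows; each row is the pose to reach, as a shift and turn from the pose commanded when the call began, along the tool's axes at that moment; what a row does not reach only later rows make up. A row lasts 1/8 s, in which the tool goes at most 62.5 mm and 10.7 degrees, less where a joint would pass 70% of its speed; a pose out of reach is approached as far as the arm can. A call with a gripper value outside its range is refused whole. The fingers move at their own pace and stop on an object; "grip_force" is the grip in N (left out, the last holds). Time passes only in rows, so rows that repeat a pose let the fingers close. It gives the time, the measured TCP pose, the force, the opening and the grip force at its end, in the units of the state.
- sense(): the state, without advancing time (a new reading comes with each control period).
- grab_frame(name): name is "scene" or "top"; returns a dict with "image" (400x640x3 uint8, red, green, blue), "vfov" (degrees; the focal length in pixels is half the picture's height over the tangent of half this angle, whatever the lens; pixels are square), "cx", "cy" (the principal point, pixels), "pose" (4x4, takes a point from camera to world coordinates). Camera axes: x right, y down, z forward; pixel columns grow to the right and rows downward; lengths in mm; the calibration is good to about 2 mm. A picture is of the moment at which its call begins. There is no depth.
- close_job(): hands the job in; it is judged then, once.
The state is a dict: "clock": time; "qpos": joint angles; "qd": joint speeds; "joint_efforts": joint torques, N m; "ee_pos": TCP position; "tcp_rot": TCP orientation; "force": force on the tool from outside, world axes, zero at the start; "moment": the same for the moment, N m; "width": finger opening in mm; "grasp_force": force on a finger pad.
Only numpy, scipy, OpenCV 4.12 (cv2) and the standard library are available. Lean on these libraries where they do the work, as an engineer would, in place of code of your own. Each camera call takes 0.05 s, during which the arm holds its last target. There are 200 camera calls.

TASK

Swing the folded steel hook on the tool board right out until it comes up firmly against its stop screw, without forcing it, and leave it out there. Then draw the bone plaque up out of the spring clip stand and hang it by its hole in the dip of the hook, setting it down gently, let go and leave it hanging still. Do not shift the loupe, spoon blank, drill stock, cork block or anything else on the bench.

Things in the scene. Friction and masses are not known exactly. Their poses are not given: they have to be found in the camera images.
- tool_board: Upright dark cherry board fixed to the bench: 20 mm thick (x), 220 long (y -120 to +100), 176 high. Origin: centre of underside. The hook is on its -x face, which looks roughly to world -y. For y above +5 mm its corner is cut down to 95 mm high, so that fingers pointing down fit behind the folded arm; that end is nearest the robot. The pin reaches 181 mm.
- hook: Folding steel hook. Origin on its upright pin, 150 mm above the bench, 18 mm out from the board's face (board frame x -28, y -20 mm). Its +y runs out along the arm, z up. Folded, +y lies along the board's +y (0 to 0.15 rad open at the start); it opens counter-clockwise seen from above, its end moving away from the face. Stiff hinge, stays where left: about 2 N at the dip turns it.
- hook_seat (a point): Middle of the dip, on top of the rod (hook y 70, z 3 mm). The arm is a 6 mm round rod in the vertical plane x = 0: axis at z 6 from y 0 to 48, slopes to z 0 at y 60, level (the dip where things hang) to y 80, then turns up to the rounded end.
- hook_tip (a point): Centre of the hook's rounded end (hook y 95.5, z 7 mm; its top at z 11 mm). Pushing the hook anywhere with more than 12 N is forcing it.
- stop_screw: Stop screw with a 10 mm rubber dome in the board's face, 16 mm beyond the pin. Origin: where it enters the face; axes as the board's. The hook's heel (21 mm long along hook -x) lands on the dome. It is screwed out more or less far, which is not measured: the arm stops anywhere from 76 to 104 degrees from the board, so feel for it; from touch, the push at the dip rises from 2 N by 2 to 4 N per mm.
- clip_stand: Low steel stand screwed to the bench, base 85 x 70 x 10 mm, origin at centre of underside. A fixed jaw (+x side) and a sprung leaf (-x side), about 32 mm wide (y) and up to 44 mm high, grip the plaque's foot; the leaf presses with about 3 N, so the plaque draws straight up with 2 to 5 N.
- plaque: Flat bone plaque with four button patterns, 6 mm thick (x), 50 mm wide (y), 95 mm tall (z), about 55 g, standing upright in the clip, its foot on the stand's base (10 mm above the bench). Origin: centre of its foot. Its sides above the jaws are free to grip.
- plaque_hole (a point): Centre of the 20 mm hole through the plaque's faces (along its x), on its centre line, 79 mm above its foot and 16 mm below its top edge.
- loupe: Bystander: nickel loupe, 42 mm across, 32 mm high; origin at its underside.
- spoon_blank: Bystander: dark horn spoon blank, 132 mm long, 48 mm wide, 9 mm thick; origin at its underside.
- drill_stock: Bystander: turned boxwood drill stock lying down, 130 mm long along its x, up to 28 mm thick; origin at its underside.
- cork_block: Bystander: cork sanding block 70 x 45 x 28 mm; origin at its underside.

How it is judged (in metres and radians):
On the way, in this order (a step that is already met when the one before it is completed fails the run):
1. the hook is swung right out and pressed against its stop screw (more than 3 N on the stop) (contact force between hook and stop_screw above 3 N), for 0.2 s.
2. the plaque is drawn up out of the clip (z of plaque in the frame of clip_stand above 0.05 m), for 0.1 s.
At the end, for the whole second after the job is handed in: Hook heel within 1.5 mm of the stop screw; the plaque hangs upright (0.2 rad) and still (0.05 m/s) on the hook, hole centre 55 to 86 mm out from the pin, within 6 mm of the arm's vertical plane, 3 to 11 mm below the dip's rod axis, its weight on the hook; all released (y of stop_dome_c0 in the frame of hook above -0.0095 m and y of plaque_hole in the frame of hook between 0.055 and 0.086 m and x of plaque_hole in the frame of hook between -0.006 and 0.006 m and z of plaque_hole in the frame of hook between -0.011 and -0.003 m and contact force between plaque and hook above 0.1 N and angle between plaque's own z axis and vertical below 0.2 rad and linear speed of plaque below 0.05 m/s); the robot touches nothing.
It fails at once if the robot pushes the hook with more than 12 N (contact force between any of the fingers, the arm and hook above 12 N).
It fails at once if the plaque is knocked or pressed on the hook with more than 12 N (contact force between plaque and hook above 12 N).
It fails at once if a bystander is shifted by more than 20 mm (distance of any of loupe, spoon_blank, drill_stock, cork_block from where it was at the start of the episode above 0.02 m).
It also fails if it takes over 72 s, if anything falls off the work surface, if the arm or the gripper's body presses on something with over 40 N, if the wrist force passes 120 N, or if a joint passes its speed limit or range.

## Working session

There is one attempt and no reset: what is moved stays moved. The work goes in short steps, Python scripts to look and compute and a tool call to move; the robot and the scene stay as the last step left them, time stands still between calls to the robot, and variables do not carry over. Pictures are saved under pics/ and viewed, at most 10 in all, crops included, and the job is handed in when it is done.

Besides the shell and the picture viewer there is one more tool, called after "Emit:" as name(argument=value, ...) on one line, values as JSON. carry_out: Moves the arm, as the interface text tells. Its arguments: {"type":"object","properties":{"deltas":{"type":"array"},"grip_force":{"type":"number"}},"required":["deltas"]}

```bash
mkdir -p pics; ls
python3 - <<'E'
from station import *
import cv2
s=sense();print(s)
print(grasp_offset)
for n in("scene","top"):
    f=grab_frame(n);cv2.imwrite(f"pics/{n}0.png",f["image"][:,:,::-1]);print(f["vfov"],f["cx"],f["cy"],f["pose"])
E
```

```text
pics
{'clock': 0.0, 'qpos': array([ 1.10302203e+00,  1.50992981e-01,  1.43802433e+00,  4.71225454e-05,
        1.55381762e+00, -1.33983651e-01]), 'qd': array([ 0.00104151,  0.0004481 , -0.00059164,  0.00049484,  0.00030014,
       -0.00266755]), 'joint_efforts': array([ 3.51166600e-03, -7.13086581e+01, -5.70862556e+01,  7.41476538e-05,
        9.16725956e-03,  4.61113848e-05]), 'ee_pos': array([188.26771157, 543.04200756, 230.67482937]), 'tcp_rot': array([ 1.66121991e-01,  9.86105014e-01, -5.86253915e-04, -2.06580046e-04]), 'force': array([ 0.50580327,  0.25318321, -0.14098847]), 'moment': array([ 0.00280423, -0.0630427 , -0.00336425]), 'grasp_force': 0.0, 'width': 85.56124936231559}
18.700000000000003
50.66620699851284 313.18473941476555 194.92196328626397 [[ 6.38530671e-02  5.56462414e-01 -8.28415576e-01  1.41900844e+03]
 [ 9.97908000e-01 -2.71849581e-02  5.86566457e-02 -1.14472579e+02]
 [ 1.01197759e-02 -8.30427938e-01 -5.57034138e-01  6.94097257e+02]
 [ 0.00000000e+00  0.00000000e+00  0.00000000e+00  1.00000000e+00]]
45.308008971933845 327.1176219278697 195.95940288249108 [[ 1.19039931e-02 -9.95738193e-01  9.14535233e-02  4.75948831e+02]
 [-9.99359975e-01 -1.49328195e-02 -3.25061766e-02 -2.77266768e+01]
 [ 3.37333005e-02 -9.10080375e-02 -9.95278655e-01  1.14559135e+03]
 [ 0.00000000e+00  0.00000000e+00  0.00000000e+00  1.00000000e+00]]
```

View pics/scene0.png

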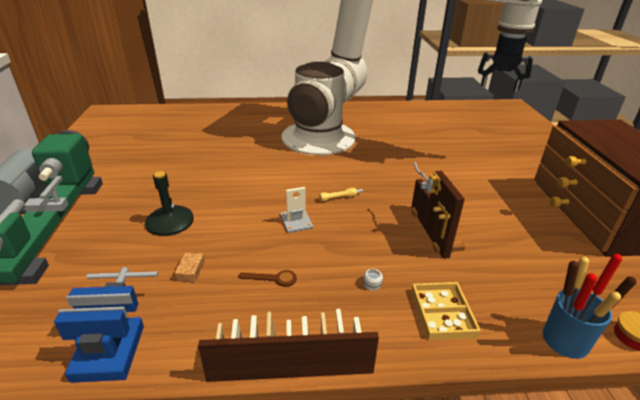

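View pics/top0.png

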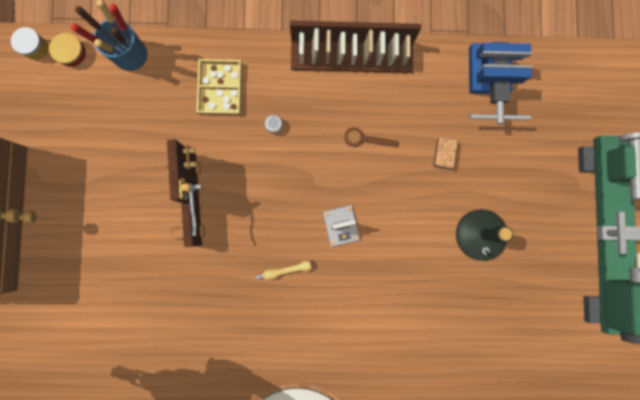

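The scene view shows the board at about (437,215), the folded hook tip near (418,165) and the plaque at (296,205). In the top view the board runs from (180,140) to (192,245), the hook tip is near (197,235) and the stand is at (341,226). I'll zoom in next.

```bash
cat > h.py <<'E'
import numpy as np, cv2
from station import *
def ray(f,u,v):
    F=200/np.tan(np.radians(f["vfov"]/2));P=np.array(f["pose"],float)
    t=P[:3,3].copy()
    if abs(t).max()<20: t*=1000
    d=P[:3,:3]@np.array([(u-f["cx"])/F,(v-f["cy"])/F,1]);return t,d/np.linalg.norm(d)
def onz(f,u,v,z):
    o,d=ray(f,u,v);return o+d*(z-o[2])/d[2]
def proj(f,p):
    F=200/np.tan(np.radians(f["vfov"]/2));P=np.array(f["pose"],float);t=P[:3,3]
    c=P[:3,:3].T@(np.array(p)-t);return np.array([f["cx"]+F*c[0]/c[2],f["cy"]+F*c[1]/c[2]])
def tri(f,a,g,b):
    (o,d),(p,e)=ray(f,*a),ray(g,*b)
    s,t=np.linalg.lstsq(np.c_[d,-e],p-o,rcond=None)[0]
    A,B=o+s*d,p+t*e;return (A+B)/2,np.linalg.norm(A-B)
def crop(f,x,y,w,h,k):
    return cv2.resize(f["image"][y:y+h,x:x+w,::-1],None,fx=k,fy=k,interpolation=cv2.INTER_CUBIC)
E
python3 - <<'E'
from h import *
s=grab_frame("scene");t=grab_frame("top");print(s["pose"][:3,3])
a=crop(s,400,150,70,110,5.0);b=crop(t,150,130,70,125,4.4);c=crop(s,265,180,70,60,5);d=crop(t,310,195,70,60,5)
m=np.zeros((600,800,3),np.uint8);m[:550,:350]=a;cv2.imwrite("pics/c1.png",m[:, :]) 
m[:300,400:750]=c;m[300:600,400:750]=d;cv2.imwrite("pics/c1.png",m);cv2.imwrite("pics/c2.png",b)
E
```

```text
[1419.00843551 -114.47257929  694.09725661]
```

View pics/c1.png

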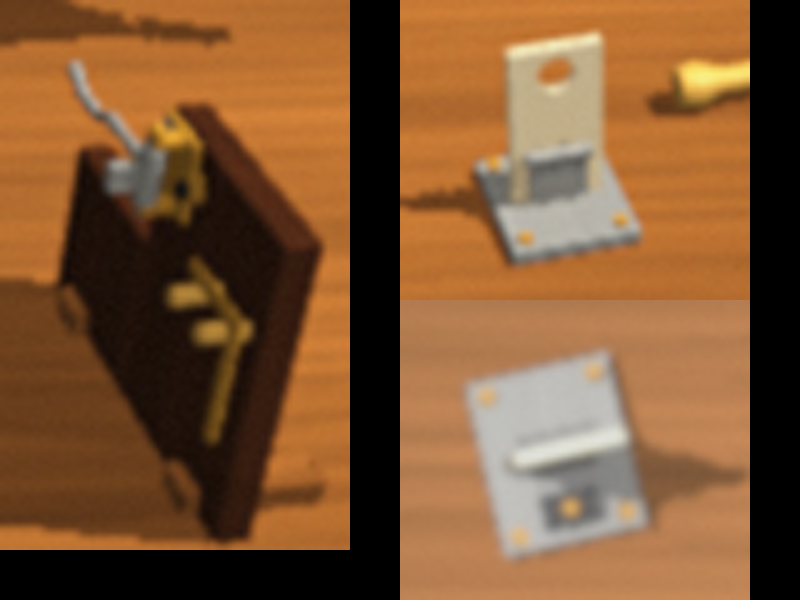

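View pics/c2.png

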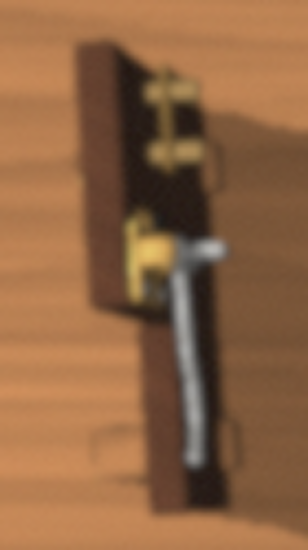

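The crops show the hook tip at scene (415,163) and top (194.1,234.5), the heel end at top (200.5,186.6), and the plaque's top edge at top (332.4,227.4) to (356,222.4). In the scene view the hole is at (296.2,195).

Run:
```python
from h import *
s=grab_frame("scene");t=grab_frame("top")
T=lambda x,y:(150+x/4.4,130+y/4.4)
np.set_printoptions(precision=1,suppress=True)
b=[onz(t,*T(*p),176) for p in((80,45),(118,42),(92,303),(143,316))];print("board hi",b)
print("lo",[onz(t,*T(*p),95) for p in((152,512),(188,512))])
print("tip161 ",onz(t,*T(194,462),161),tri(t,T(194,462),s,(415,162.6)))
print("pin156",onz(t,*T(180,250),156),"heel",onz(t,*T(222,249),150))
print("plq",onz(t,332.4,227.4,105),onz(t,356,222.4,105))
print("tri",tri(t,(332.4,227.4),s,(286.6,189)),tri(t,(356,222.4),s,(305.4,187)))
o,d=ray(s,296.2,195)
m=(onz(t,332.4,227.4,105)+onz(t,356,222.4,105))/2
print("hole ray at z89",onz(s,296.2,195,89),m)
D=lambda x,y:(310+(x-400)/5,195+(y-300)/5)
print("base",[onz(t,*D(*p),10) for p in((466,385),(608,350),(650,525),(505,558))])
# colour-mask check of the plaque in top
h=cv2.cvtColor(t["image"],cv2.COLOR_RGB2HSV);print(t["image"][225,344],t["image"][215,335])
# bystanders
for n,p in dict(loupe=(274,124),spoonA=(355,137),spoonB=(398,144),drillA=(257,277),drillB=(312,266),cork=(447,153)).items(): print(n,onz(t,*p,10))
```

```text
board hi [array([673.9, 265. , 176. ]), array([675.6, 247.7, 176. ]), array([554.5, 254.6, 176. ]), array([548.9, 231.3, 176. ])]
lo [array([458.5, 244.8,  95. ]), array([458.7, 227.3,  95. ])]
tip161  [482.8 209.4 161. ] (array([483.3, 212.7, 156.8]), np.float64(4.524914723490327))
pin156 [581.6 220.7 156. ] heel [583.  202.6 150. ]
plq [503.2 -74.  105. ] [ 514.8 -125.3  105. ]
tri (array([502.9, -96.5,  97.5]), np.float64(44.2539396589335)) (array([517.1, -97.4, 116.7]), np.float64(53.62231950024848))
hole ray at z89 [517.3 -94.4  89. ] [509.  -99.6 105. ]
base [array([541.9, -56. ,  10. ]), array([ 559.6, -123.4,   10. ]), array([ 476.8, -143.9,   10. ]), array([460.5, -75.4,  10. ])]
[205 206 191] [190 189 186]
loupe [752.2  65.1  10. ]
spoonA [ 724.2 -130.4   10. ]
spoonB [ 709.  -234.7   10. ]
drillA [388.   96.6  10. ]
drillB [414.7 -31.3  10. ]
cork [ 689.1 -354.    10. ]
```

Emit:
carry_out(deltas=[[255,[-0.055,-0.025,0],9],[255,[-0.11,-0.05,0],18],[255,[-0.165,-0.075,0],27],[255,[-0.22,-0.1,0],36],[255,[-0.275,-0.125,0],45]], grip_force=30)

```text
clock: 0.92
ee_pos: [408.4, 333.5, 231.4]
tcp_rot: [0.533, 0.846, 0.0, 0.0]
force: [-0.0, 1.1, 1.1]
width: -0.0
grasp_force: 0.0
```

```bash
cat >> h.py <<'E'
from scipy.spatial.transform import Rotation as Ro
P=np.array([579,219.2]);u=np.array([-.9956,-.0937]);v=np.array([-.0937,.9956])
def go(x,y,z,yawx):
    "tool delta (mm, deg) to TCP x,y,z with tool-x yaw (deg)"
    s=sense();R=Ro.from_quat(s["tcp_rot"]).as_matrix()
    y0=np.degrees(np.arctan2(R[1,0],R[0,0]))
    d=R.T@(np.array([x,y,z])-s["ee_pos"]);t=-((yawx-y0+180)%360-180)
    print("t",round(s["clock"],2),"at",s["ee_pos"].round(1),"yaw",round(y0,1),"F",np.round(s["force"],1),"w",round(s["width"],1),"q",s["qpos"].round(2));print(" delta",d.round(1),"turn",round(t,1))
def finger(th,d=14,r=70,z=135):
    a=np.radians(th);A=np.cos(a)*u-np.sin(a)*v;n=np.cos(a)*v+np.sin(a)*u
    p=P+r*A+d*n;return (*p,z,np.degrees(np.arctan2(n[1],n[0])))
E
python3 -c "
from h import *
go(*finger(0,30,70,231))"
```

```text
t 0.93 at [408.4 333.5 231.4] yaw 115.6 F [-0.   1.1  1.1] w -0.0 q [ 0.54  0.05  1.55 -0.    1.54  0.09]
 delta [-124.4   49.2    0.5] turn 20.2
```

Emit:
carry_out(deltas=[[255,[-0.042,0.016,0],7],[255,[-0.084,0.032,0],14],[255,[-0.124,0.049,0],20],[255,[-0.124,0.049,0.048],20],[255,[-0.124,0.049,0.096],20]])

```text
clock: 1.55
ee_pos: [505.9, 244.3, 134.2]
tcp_rot: [0.67, 0.742, 0.0, 0.0]
force: [0.6, 0.5, -0.6]
width: -0.5
grasp_force: 0.0
```

Run:
```python
from h import *
go(*finger(0,17))
s=grab_frame("scene");t=grab_frame("top")
a=crop(s,390,110,80,120,5.0);b=crop(t,150,150,80,120,5)
cv2.imwrite("pics/d1.png",np.hstack([a,b]))
```

```text
t 1.55 at [505.9 244.3 134.2] yaw 95.8 F [ 0.6  0.5 -0.6] w -0.5 q [ 0.31  0.17  1.61 -0.    1.36  0.21]
 delta [-14.8   0.3  -0.8] turn 0.4
```

View pics/d1.png

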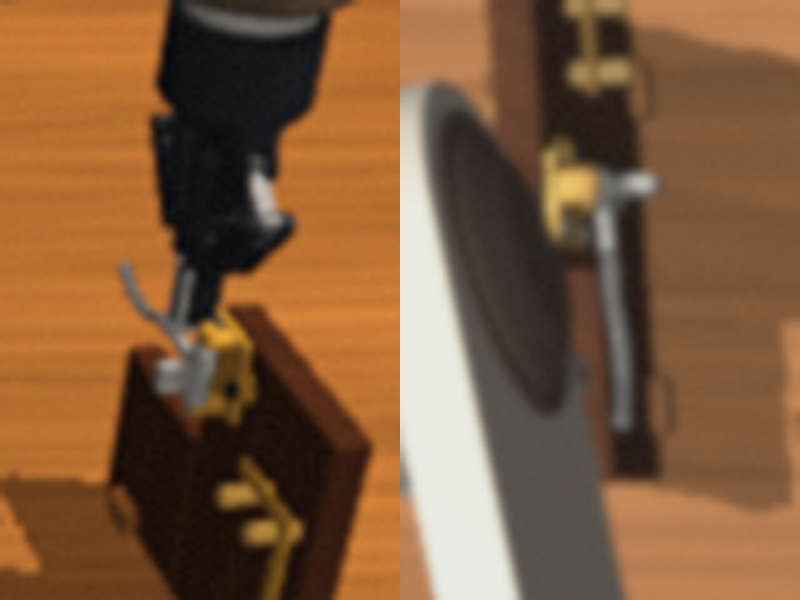

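The fingers stand behind the folded arm (arm tip in the scene crop at about (125,268), fingers right of it). Next I'll work out the push arc.

```bash
python3 -c "
from h import *
for th in (0,6,12,20,28): go(*finger(th,14))" | grep -v at
```

```text
delta [-17.7   2.9  -4.3] turn 0.5
 delta [-25.1   1.7  -4.3] turn -5.5
 delta [-32.6   1.3  -4.3] turn -11.5
 delta [-42.5   2.1  -4.3] turn -19.5
 delta [-52.2   4.2  -4.3] turn -27.5
```

Emit:
carry_out(deltas=[[255,[-0.004,0.0,0],0],[255,[-0.008,0.0,0],0],[255,[-0.008,0.0,0],0]])

```text
clock: 2.02
ee_pos: [506.9, 236.8, 136.9]
tcp_rot: [0.67, 0.742, 0.001, 0.001]
force: [-0.1, -0.2, 0.3]
width: -0.1
grasp_force: 0.0
```

```bash
python3 -c "
from h import *
for th in (0,6,12,20,28): go(*finger(th,14))"
```

```text
t 2.02 at [506.9 236.8 136.9] yaw 95.9 F [-0.1 -0.2  0.3] w -0.1 q [ 0.3   0.17  1.61 -0.    1.36  0.2 ]
 delta [-10.3   0.1   1.9] turn 0.5
t 2.02 at [506.9 236.8 136.9] yaw 95.9 F [-0.1 -0.2  0.3] w -0.1 q [ 0.3   0.17  1.61 -0.    1.36  0.2 ]
 delta [-17.7  -1.1   1.8] turn -5.5
t 2.02 at [506.9 236.8 136.9] yaw 95.9 F [-0.1 -0.2  0.3] w -0.1 q [ 0.3   0.17  1.61 -0.    1.36  0.2 ]
 delta [-25.1  -1.4   1.8] turn -11.5
t 2.02 at [506.9 236.8 136.9] yaw 95.9 F [-0.1 -0.2  0.3] w -0.1 q [ 0.3   0.17  1.61 -0.    1.36  0.2 ]
 delta [-35.1  -0.7   1.8] turn -19.5
t 2.02 at [506.9 236.8 136.9] yaw 95.9 F [-0.1 -0.2  0.3] w -0.1 q [ 0.3   0.17  1.61 -0.    1.36  0.2 ]
 delta [-44.8   1.4   1.8] turn -27.5
```

Emit:
carry_out(deltas=[[255,[-0.005,0.0,0],0],[255,[-0.01,0.0,0],0],[255,[-0.017,-0.001,0],-5],[255,[-0.024,-0.001,0],-11],[255,[-0.032,-0.001,0],-18]])

```text
clock: 2.65
ee_pos: [508.7, 204.8, 135.5]
tcp_rot: [0.544, 0.839, 0.0, 0.0]
force: [1.0, 2.7, 0.5]
width: 0.5
grasp_force: 1.2
```

```bash
python3 -c "
from h import *
for th in (25,33,41,49,57): go(*finger(th,14))"
```

```text
t 2.65 at [508.7 204.8 135.5] yaw 114.1 F [1.  2.7 0.5] w 0.5 q [ 0.24  0.15  1.64  0.    1.36 -0.18]
 delta [-9.3 -1.1  0.5] turn -6.3
t 2.65 at [508.7 204.8 135.5] yaw 114.1 F [1.  2.7 0.5] w 0.5 q [ 0.24  0.15  1.64  0.    1.36 -0.18]
 delta [-19.2  -1.2   0.5] turn -14.3
t 2.65 at [508.7 204.8 135.5] yaw 114.1 F [1.  2.7 0.5] w 0.5 q [ 0.24  0.15  1.64  0.    1.36 -0.18]
 delta [-29.1  -0.    0.5] turn -22.3
t 2.65 at [508.7 204.8 135.5] yaw 114.1 F [1.  2.7 0.5] w 0.5 q [ 0.24  0.15  1.64  0.    1.36 -0.18]
 delta [-38.7   2.5   0.5] turn -30.3
t 2.65 at [508.7 204.8 135.5] yaw 114.1 F [1.  2.7 0.5] w 0.5 q [ 0.24  0.15  1.64  0.    1.36 -0.18]
 delta [-47.9   6.4   0.5] turn -38.3
```

Contact reads about 2.7 N, as expected for the hinge. I'll keep pushing.

Emit:
carry_out(deltas=[[255,[-0.009,-0.001,0],-6],[255,[-0.019,-0.001,0],-14],[255,[-0.029,0,0],-22],[255,[-0.039,0.002,0],-30],[255,[-0.047,0.006,0],-38]])

```text
clock: 3.28
ee_pos: [533.0, 163.8, 135.3]
tcp_rot: [0.241, 0.971, -0.0, -0.0]
force: [-2.6, -0.2, 1.7]
width: -0.2
grasp_force: 1.1
```

```bash
python3 -c "
from h import *
for th in (61,65,69,72,75): go(*finger(th,14))"
```

```text
t 3.27 at [533.  163.8 135.3] yaw 152.1 F [-2.6 -0.2  1.7] w -0.2 q [ 0.16  0.17  1.62 -0.    1.36 -0.92]
 delta [-6.  -0.4  0.3] turn -4.2
t 3.27 at [533.  163.8 135.3] yaw 152.1 F [-2.6 -0.2  1.7] w -0.2 q [ 0.16  0.17  1.62 -0.    1.36 -0.92]
 delta [-11.   -0.8   0.3] turn -8.2
t 3.27 at [533.  163.8 135.3] yaw 152.1 F [-2.6 -0.2  1.7] w -0.2 q [ 0.16  0.17  1.62 -0.    1.36 -0.92]
 delta [-16.   -0.9   0.3] turn -12.2
t 3.27 at [533.  163.8 135.3] yaw 152.1 F [-2.6 -0.2  1.7] w -0.2 q [ 0.16  0.17  1.62 -0.    1.36 -0.92]
 delta [-19.7  -0.8   0.3] turn -15.2
t 3.27 at [533.  163.8 135.3] yaw 152.1 F [-2.6 -0.2  1.7] w -0.2 q [ 0.16  0.17  1.62 -0.    1.36 -0.92]
 delta [-23.4  -0.4   0.3] turn -18.2
```

Emit:
carry_out(deltas=[[255,[-0.006,0,0],-4],[255,[-0.011,-0.001,0],-8],[255,[-0.016,-0.001,0],-12],[255,[-0.019,-0.001,0],-15],[255,[-0.019,-0.001,0],-15]])

```text
clock: 3.9
ee_pos: [549.4, 154.3, 135.2]
tcp_rot: [0.115, 0.993, -0.0, -0.0]
force: [0.7, 0.5, 0.3]
width: -0.2
grasp_force: 0.0
```

```bash
python3 -c "
from h import *
for th in (74,76,78,80,82): go(*finger(th,14))"
```

```text
t 3.9 at [549.4 154.3 135.2] yaw 166.8 F [0.7 0.5 0.3] w -0.2 q [ 0.14  0.19  1.59 -0.    1.36 -1.2 ]
 delta [-3.2 -0.6  0.2] turn -2.5
t 3.9 at [549.4 154.3 135.2] yaw 166.8 F [0.7 0.5 0.3] w -0.2 q [ 0.14  0.19  1.59 -0.    1.36 -1.2 ]
 delta [-5.6 -0.9  0.2] turn -4.5
t 3.9 at [549.4 154.3 135.2] yaw 166.8 F [0.7 0.5 0.3] w -0.2 q [ 0.14  0.19  1.59 -0.    1.36 -1.2 ]
 delta [-8.1 -1.2  0.2] turn -6.5
t 3.9 at [549.4 154.3 135.2] yaw 166.8 F [0.7 0.5 0.3] w -0.2 q [ 0.14  0.19  1.59 -0.    1.36 -1.2 ]
 delta [-10.6  -1.3   0.2] turn -8.5
t 3.9 at [549.4 154.3 135.2] yaw 166.8 F [0.7 0.5 0.3] w -0.2 q [ 0.14  0.19  1.59 -0.    1.36 -1.2 ]
 delta [-13.1  -1.4   0.2] turn -10.5
```

Emit:
carry_out(deltas=[[255,[-0.001,0,0],-1],[255,[-0.002,0,0],-2],[255,[-0.003,0,0],-3],[255,[-0.004,0,0],-3]])

```text
clock: 4.4
ee_pos: [553.3, 153.6, 135.3]
tcp_rot: [0.088, 0.996, -0.0, -0.0]
force: [-1.3, -1.3, -0.3]
width: -0.1
grasp_force: 1.0
```

Emit:
carry_out(deltas=[[255,[-0.001,0,0],-1],[255,[-0.002,0,0],-2],[255,[-0.0025,0,0],-2]])

```text
clock: 4.78
ee_pos: [555.8, 153.2, 135.3]
tcp_rot: [0.071, 0.998, -0.0, 0.0]
force: [-2.4, -1.4, 0.8]
width: 0.3
grasp_force: 1.0
```

Emit:
carry_out(deltas=[[255,[-0.001,0,0],-1],[255,[-0.002,0,0],-2],[255,[-0.0025,0,0],-2]])

```text
clock: 5.15
ee_pos: [558.2, 152.8, 135.3]
tcp_rot: [0.053, 0.999, -0.0, -0.0]
force: [-1.2, -1.3, -0.4]
width: 0.3
grasp_force: 1.0
```

Emit:
carry_out(deltas=[[255,[-0.001,0,0],-1],[255,[-0.002,0,0],-2],[255,[-0.0025,0,0],-2]])

```text
clock: 5.52
ee_pos: [560.8, 152.6, 135.3]
tcp_rot: [0.036, 0.999, -0.0, 0.0]
force: [-2.2, -0.3, -0.2]
width: -0.0
grasp_force: 1.1
```

Emit:
carry_out(deltas=[[255,[-0.001,0,0],-1],[255,[-0.002,0,0],-2],[255,[-0.0028,0,0],-2]])

```text
clock: 5.9
ee_pos: [563.5, 152.4, 135.3]
tcp_rot: [0.018, 1.0, -0.0, -0.0]
force: [-2.8, -0.9, 1.0]
width: -0.2
grasp_force: 1.1
```

```bash
python3 -c "
from h import *
for th in (84,88,92,96): go(*finger(th,14))"|grep -v ' q  '
```

```text
t 5.9 at [563.5 152.4 135.3] yaw 177.9 F [-2.8 -0.9  1. ] w -0.2 q [ 0.13  0.22  1.55 -0.    1.37 -1.4 ]
 delta [-0.8 -3.   0.3] turn -1.5
t 5.9 at [563.5 152.4 135.3] yaw 177.9 F [-2.8 -0.9  1. ] w -0.2 q [ 0.13  0.22  1.55 -0.    1.37 -1.4 ]
 delta [-5.8 -3.7  0.3] turn -5.5
t 5.9 at [563.5 152.4 135.3] yaw 177.9 F [-2.8 -0.9  1. ] w -0.2 q [ 0.13  0.22  1.55 -0.    1.37 -1.4 ]
 delta [-10.7  -4.    0.3] turn -9.5
t 5.9 at [563.5 152.4 135.3] yaw 177.9 F [-2.8 -0.9  1. ] w -0.2 q [ 0.13  0.22  1.55 -0.    1.37 -1.4 ]
 delta [-15.7  -4.    0.3] turn -13.5
```

Emit:
carry_out(deltas=[[255,[-0.001,-0.001,0],-1],[255,[-0.002,-0.001,0],-2],[255,[-0.0025,-0.001,0],-2]])

```text
clock: 6.28
ee_pos: [566.0, 151.3, 135.3]
tcp_rot: [0.001, 1.0, -0.0, -0.0]
force: [-1.9, 0.1, 0.1]
width: -0.2
grasp_force: 1.0
```

Emit:
carry_out(deltas=[[255,[-0.001,-0.001,0],-1],[255,[-0.002,-0.001,0],-2],[255,[-0.0027,-0.001,0],-2]])

```text
clock: 6.65
ee_pos: [568.7, 150.2, 135.3]
tcp_rot: [-0.017, 1.0, -0.0, -0.0]
force: [-2.9, 0.1, -0.3]
width: 0.1
grasp_force: 1.0
```

Emit:
carry_out(deltas=[[255,[-0.001,0,0],-1],[255,[-0.002,0,0],-2],[255,[-0.0025,0,0],-2]])

```text
clock: 7.02
ee_pos: [571.2, 150.3, 135.3]
tcp_rot: [-0.034, 0.999, -0.0, -0.0]
force: [-2.2, -1.9, -0.5]
width: -0.2
grasp_force: 1.1
```

Emit:
carry_out(deltas=[[255,[-0.001,0,0],-1],[255,[-0.002,0,0],-2],[255,[-0.0025,0,0],-2]])

```text
clock: 7.4
ee_pos: [573.7, 150.5, 135.3]
tcp_rot: [-0.051, 0.999, -0.0, -0.0]
force: [-1.7, -1.2, 0.9]
width: -0.0
grasp_force: 1.1
```

Emit:
carry_out(deltas=[[255,[-0.001,0,0],-1],[255,[-0.002,0,0],-2],[255,[-0.0025,0,0],-2]])

```text
clock: 7.78
ee_pos: [576.2, 150.8, 135.3]
tcp_rot: [-0.069, 0.998, -0.0, -0.0]
force: [-2.8, -1.6, 0.7]
width: 0.1
grasp_force: 1.1
```

Emit:
carry_out(deltas=[[255,[-0.001,0,0],-1],[255,[-0.002,0,0],-2],[255,[-0.0025,0,0],-2]])

```text
clock: 8.15
ee_pos: [578.6, 151.1, 135.3]
tcp_rot: [-0.086, 0.996, -0.0, -0.0]
force: [-2.2, -1.6, -0.3]
width: 0.1
grasp_force: 1.1
```

Emit:
carry_out(deltas=[[255,[-0.001,0,0],-1],[255,[-0.002,0,0],-2],[255,[-0.0025,0,0],-2]])

```text
clock: 8.52
ee_pos: [581.1, 151.6, 135.2]
tcp_rot: [-0.104, 0.995, -0.0, -0.0]
force: [-1.8, -2.2, -0.3]
width: 0.0
grasp_force: 1.1
```

Emit:
carry_out(deltas=[[255,[-0.001,0,0],-1],[255,[-0.002,0,0],-2],[255,[-0.0025,0,0],-2]])

```text
clock: 8.9
ee_pos: [583.5, 152.1, 135.3]
tcp_rot: [-0.121, 0.993, -0.0, -0.0]
force: [-1.6, -2.7, 0.8]
width: -0.1
grasp_force: 1.1
```

Emit:
carry_out(deltas=[[255,[-0.001,0,0],-1],[255,[-0.002,0,0],-2],[255,[-0.0025,0,0],-2]])

```text
clock: 9.28
ee_pos: [586.0, 152.7, 135.3]
tcp_rot: [-0.138, 0.99, -0.0, -0.0]
force: [-2.2, -1.7, 0.6]
width: -0.1
grasp_force: 1.1
```

Emit:
carry_out(deltas=[[255,[-0.001,0,0],-1],[255,[-0.002,0,0],-2],[255,[-0.0025,0,0],-2]])

```text
clock: 9.65
ee_pos: [588.3, 153.3, 135.2]
tcp_rot: [-0.156, 0.988, -0.0, -0.0]
force: [-3.8, -3.2, 0.8]
width: -0.2
grasp_force: 2.0
```

Run:
```python
from h import *
go(*finger(104,14))
s=grab_frame("scene");t=grab_frame("top")
a=crop(s,390,110,80,120,5.0);b=crop(t,150,150,80,120,5)
cv2.imwrite("pics/d2.png",np.hstack([a,b]))
```

```text
t 9.65 at [588.3 153.3 135.2] yaw -162.1 F [-3.8 -3.2  0.8] w -0.2 q [ 0.13  0.27  1.49 -0.    1.38 -1.75]
 delta [ 0.8 -4.7  0.3] turn -1.5
```

View pics/d2.png

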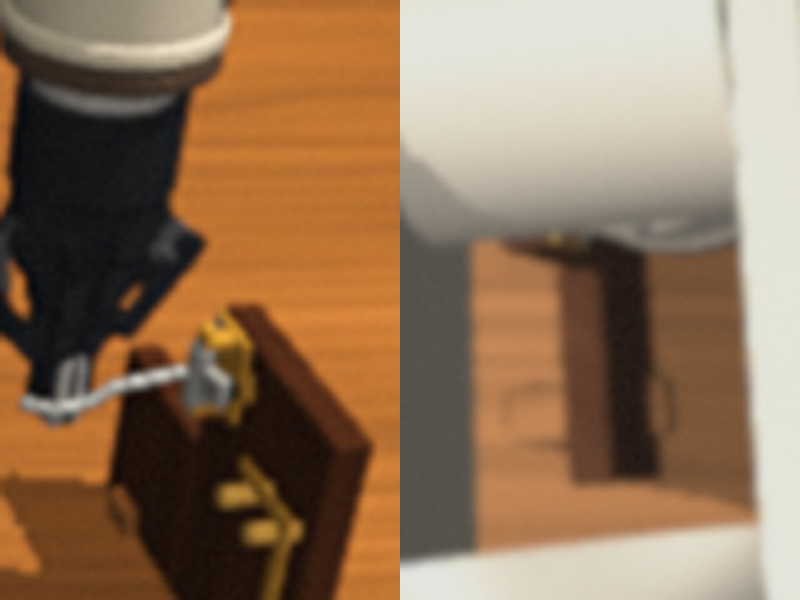

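The arm is out at about 103°, with the fingers behind its dip at crop (65,390). Force jumped to 5 N, so it has touched the stop. I'll press slightly more and hold.

Emit:
carry_out(deltas=[[255,[-0.0007,0,0],0],[255,[-0.001,0,0],0],[255,[-0.001,0,0],0],[255,[-0.001,0,0],0]])

```text
clock: 10.25
ee_pos: [589.1, 153.5, 135.2]
tcp_rot: [-0.155, 0.988, -0.0, -0.0]
force: [-4.9, -3.8, 1.0]
width: -0.4
grasp_force: 2.6
```

Emit:
carry_out(deltas=[[255,[-0.0008,0,0],0],[255,[-0.0008,0,0],0],[255,[-0.0008,0,0],0]])

```text
clock: 10.62
ee_pos: [589.8, 153.7, 135.2]
tcp_rot: [-0.155, 0.988, -0.0, -0.0]
force: [-5.4, -4.9, 0.8]
width: 0.0
grasp_force: 3.1
```

Emit:
carry_out(deltas=[[255,[0.003,0,0],0],[255,[0.025,0,0],0],[255,[0.03,0,-0.05],0],[255,[0.03,0,-0.1],0],[255,[0.03,0,-0.1],0]])

```text
clock: 11.25
ee_pos: [562.7, 145.2, 239.7]
tcp_rot: [-0.155, 0.988, 0.0, 0.004]
force: [-0.2, -0.6, -0.4]
width: -0.1
grasp_force: 0.0
```

Run:
```python
from h import *
go(509,-99.6,235,-167.3)
```

```text
t 11.25 at [562.7 145.2 239.7] yaw -162.1 F [-0.2 -0.6 -0.4] w -0.1 q [ 0.12  0.16  1.41  0.    1.56 -1.76]
 delta [ 126.4 -216.4    4. ] turn 5.2
```

Emit:
carry_out(deltas=[[0,[0.025,-0.043,0],1],[0,[0.05,-0.086,0],2],[0,[0.076,-0.13,0],3],[0,[0.102,-0.173,0],4],[0,[0.126,-0.216,0],5]])

```text
clock: 11.88
ee_pos: [507.3, -100.7, 234.9]
tcp_rot: [-0.112, 0.994, 0.0, 0.0]
force: [0.9, -0.0, -0.7]
width: 85.0
grasp_force: 0.0
```

Run:
```python
from h import *
go(509,-99.6,150,-167.3)
s=grab_frame("scene");t=grab_frame("top")
a=crop(s,260,90,80,120,5.0);b=crop(s,390,140,80,60,5);c=crop(t,165,160,80,60,5)
cv2.imwrite("pics/e1.png",np.hstack([a,np.vstack([b,c])]))
```

```text
t 11.88 at [ 507.3 -100.7  234.9] yaw -167.1 F [ 0.9 -0.  -0.7] w 85.0 q [-0.35  0.03  1.56  0.    1.55 -2.14]
 delta [-1.9  0.7 84.9] turn 0.2
```

View pics/e1.png

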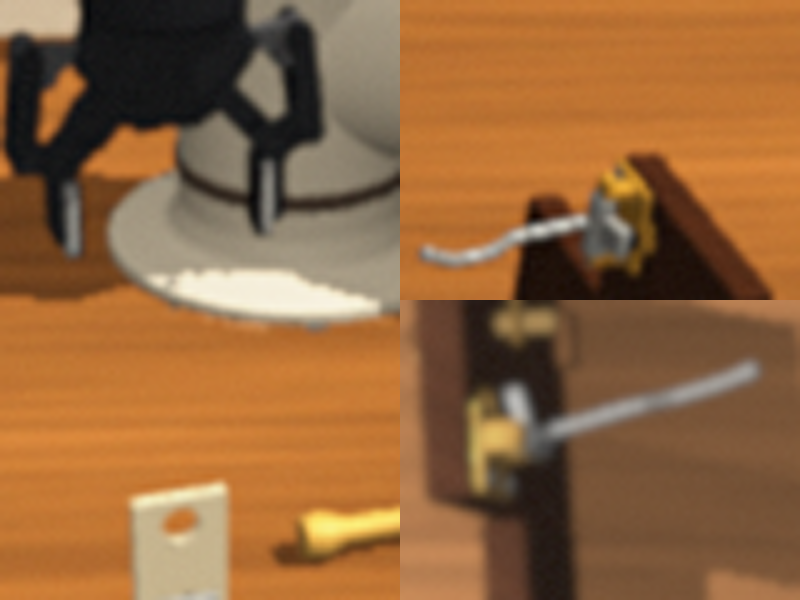

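The hook is out: tip at top (235.4,174) and scene (395.4,190.6). The gripper stands over the plaque, whose top corners are at scene (286.4,189.4) and (305.4,187). Next I'll check the measurements for consistency.

Run:
```python
from h import *
np.set_printoptions(precision=1,suppress=True)
s=grab_frame("scene");t=grab_frame("top")
print("proj finger mid",proj(s,(507.3,-100.7,246)),"seen 294,138.7")
print("proj plaque top",proj(s,(512,-99.6,105)),"seen 295.9,188.2; hole",proj(s,(512,-99.6,89)),"seen 296.2,195")
print(proj(s,(514.4,-124,105)),proj(s,(503.6,-75,105)))
for z in(155,157,159):print("tip",onz(t,235.4,174,z),onz(s,395.4,190.6,z))
print(tri(t,(235.4,174),s,(395.4,190.6)))
print("pin",onz(t,191,188,156),"midarm",onz(t,165+240/5,160+105/5,155))
# plaque top-view mask now hidden? arm check skipped
```

```text
proj finger mid [292.6 138. ] seen 294,138.7
proj plaque top [294.  188.7] seen 295.9,188.2; hole [294.1 193.9] seen 296.2,195
[284.5 189.5] [303.5 186.7]
tip [609.8 130.6 155. ] [608.6 135.2 155. ]
tip [609.5 130.3 157. ] [611.6 134.3 157. ]
tip [609.3 130.  159. ] [614.6 133.3 159. ]
(array([610.1, 132.6, 155.9]), np.float64(4.212985566709426))
pin [579.1 220.4 156. ] midarm [594.5 176.2 155. ]
```

Run:
```python
from h import *
go(508.5,-99,52,-166.5)
```

```text
t 12.07 at [507.7 -99.9 234.8] yaw -167.2 F [-0.2  0.8 -0.1] w 85.4 q [-0.34  0.03  1.56  0.    1.55 -2.14]
 delta [ -1.    0.6 182.8] turn -0.7
```

Emit:
carry_out(deltas=[[0,[-0.001,0.001,0.045],-0.7],[0,[-0.001,0.001,0.09],-0.7],[0,[-0.001,0.001,0.13],-0.7],[0,[-0.001,0.001,0.165],-0.7],[0,[-0.001,0.001,0.183],-0.7]], grip_force=25)

```text
clock: 12.7
ee_pos: [508.0, -96.6, 50.2]
tcp_rot: [-0.119, 0.993, 0.001, -0.001]
force: [-0.5, 0.3, 0.9]
width: 85.4
grasp_force: 0.0
```

Emit:
carry_out(deltas=[[90,[0,0,0],0],[110,[0,0,0],0],[140,[0,0,0],0],[160,[0,0,0],0],[160,[0,0,0],0]], grip_force=25)

```text
clock: 13.32
ee_pos: [509.1, -98.0, 53.3]
tcp_rot: [-0.118, 0.993, 0.0, 0.001]
force: [-0.7, 6.9, 6.9]
width: 49.4
grasp_force: 27.0
```

Emit:
carry_out(deltas=[[170,[0,0.001,-0.01],0],[170,[0,0.001,-0.025],0],[170,[0,0.001,-0.045],0],[170,[0,0.001,-0.075],0],[170,[0,0.001,-0.11],0]], grip_force=40)

```text
clock: 13.95
ee_pos: [508.0, -97.5, 164.1]
tcp_rot: [-0.118, 0.993, -0.0, -0.0]
force: [0.2, -0.3, -0.5]
width: 49.1
grasp_force: 41.9
```

Emit:
carry_out(deltas=[[170,[0,0,-0.03],0],[170,[0,0,-0.05],0],[170,[0,0,-0.05],0],[170,[0,0,-0.05],0]])

```text
clock: 14.45
ee_pos: [508.0, -97.3, 211.8]
tcp_rot: [-0.118, 0.993, 0.0, -0.0]
force: [0.5, 0.8, 0.2]
width: 49.2
grasp_force: 41.9
```

Run:
```python
from h import *
go(508.5,-99,52,-166.5)
s=grab_frame("scene");t=grab_frame("top")
a=crop(s,250,60,100,150,4);b=crop(s,250,60,100,150,4)
cv2.imwrite("pics/g1.png",a)
```

```text
t 14.45 at [508.  -97.3 211.8] yaw -166.4 F [0.5 0.8 0.2] w 49.2 q [-0.34  0.04  1.6  -0.    1.5  -2.15]
 delta [ -0.2  -1.8 159.8] turn 0.1
```

View pics/g1.png

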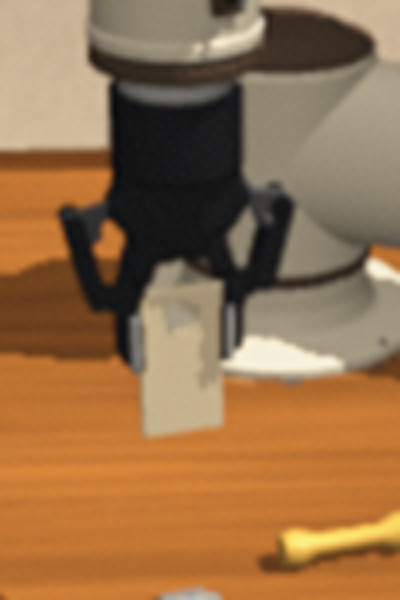

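The plaque hangs upright between the pads: foot midpoint at scene (295.6,168.1), top midpoint at (296.1,132.2).

Run:
```python
from h import *
np.set_printoptions(precision=1,suppress=True)
s=grab_frame("scene")
z=sense()["ee_pos"][2]
for dx in(-5,0,5,10): print(dx,proj(s,(508+dx,-97.3,z-43)),proj(s,(508+dx,-97.3,z+52)))
im=s["image"][120:175,250:350];h=cv2.cvtColor(im,cv2.COLOR_RGB2HSV)
m=cv2.inRange(h,(18,25,120),(38,110,255));n,l,st,c=cv2.connectedComponentsWithStats(m);k=1+st[1:,4].argmax();print(st[k]+[250,120,0,0,0],c[k]+[250,120])
ys,xs=np.where(l==k);r=cv2.minAreaRect(np.c_[xs,ys].astype(np.float32));print(cv2.boxPoints(r)+[250,120])
```

```text
-5 [294.5 165.3] [293.9 130.4]
0 [294.5 166.3] [293.9 131.3]
5 [294.6 167.3] [294.  132.3]
10 [294.6 168.4] [294.  133.2]
[ 285  125   65   44 1578] [313.1 144.5]
[[284.6 126.1]
 [348.9 124.9]
 [349.7 166.8]
 [285.4 168.1]]
```

```bash
cat >> h.py <<'E'
H=np.array([579,219.7]);A=np.array([.3256,-.9455])
def hk(r,holez): go(*(H+r*A),holez-36,109)
E
python3 -c "
from h import *
hk(130,248)"
```

```text
t 14.6 at [508.1 -97.3 211.5] yaw -166.4 F [ 0.4 -0.6  0.5] w 49.1 q [-0.34  0.04  1.6  -0.    1.51 -2.15]
 delta [-155.6  162.1   -0.6] turn 84.6
```

Emit:
carry_out(deltas=[[170,[-0.018,0.018,0],9],[170,[-0.036,0.037,0],18],[170,[-0.054,0.056,0],27],[170,[-0.072,0.075,0],36],[170,[-0.09,0.094,0],45]])

```text
clock: 15.22
ee_pos: [574.0, 15.9, 211.6]
tcp_rot: [0.273, 0.962, -0.0, -0.001]
force: [-0.5, -0.3, -0.8]
width: 49.3
grasp_force: 41.9
```

```bash
python3 -c "
from h import *
hk(130,248)"
```

```text
t 15.22 at [574.   15.9 211.6] yaw 148.3 F [-0.5 -0.3 -0.8] w 49.3 q [-0.11  0.16  1.47 -0.    1.52 -1.12]
 delta [ 2.3 93.7 -0.4] turn 39.3
```

Emit:
carry_out(deltas=[[170,[0.001,0.025,0],10],[170,[0.001,0.05,0],20],[170,[0.002,0.075,0],30],[170,[0.002,0.093,0],39.3],[170,[0.002,0.093,0],39.3]])

```text
clock: 15.85
ee_pos: [620.6, 96.4, 211.2]
tcp_rot: [0.578, 0.816, -0.0, -0.001]
force: [-0.5, -0.3, -1.8]
width: 49.3
grasp_force: 41.9
```

```bash
python3 -c "
from h import *
hk(130,157)"
```

```text
t 15.85 at [620.6  96.4 211.2] yaw 109.3 F [-0.5 -0.3 -1.8] w 49.3 q [ 0.03  0.27  1.34 -0.    1.54 -0.31]
 delta [ 0.1  1.  90.2] turn 0.3
```

Emit:
carry_out(deltas=[[170,[0,0.001,0.03],0.3],[170,[0,0.001,0.06],0.3],[170,[0,0.001,0.09],0.3],[170,[0,0.001,0.09],0.3],[170,[0,0.001,0.09],0.3]])

```text
clock: 16.48
ee_pos: [621.8, 95.5, 123.6]
tcp_rot: [0.58, 0.814, 0.0, 0.0]
force: [-0.1, 1.1, -0.5]
width: 49.3
grasp_force: 41.9
```

Run:
```python
from h import *
hk(130,157)
s=grab_frame("scene");t=grab_frame("top")
a=crop(s,350,110,100,120,4);b=crop(t,180,120,100,120,4)
cv2.imwrite("pics/k1.png",np.hstack([a,b]))
np.set_printoptions(precision=1,suppress=True)
for r,z in((95.5,157),(70,150)):print(proj(s,(*(H+r*A),z)))
p=H+130*A;print("hole",proj(s,(*p,157)))
```

```text
t 16.48 at [621.8  95.5 123.6] yaw 109.0 F [-0.1  1.1 -0.5] w 49.3 q [ 0.03  0.32  1.45 -0.    1.37 -0.3 ]
 delta [ 1.4 -0.1  2.6] turn 0.0
[393.2 190.3]
[402.2 190.6]
hole [380.3 193.4]
```

View pics/k1.png

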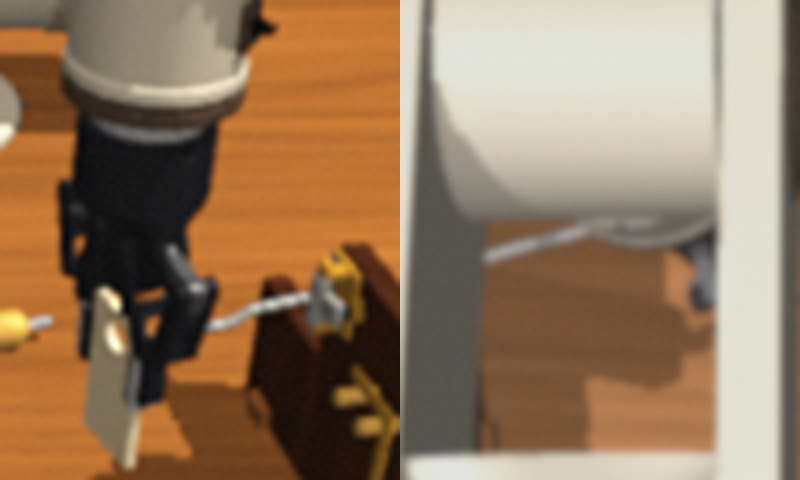

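The hole is at scene (379.2,193.8) and the dip bend at (403.7,191.5), both within about 1.5 px of prediction. I'll start threading.

Emit:
carry_out(deltas=[[170,[0.008,0,0],0],[170,[0.016,0,0],0],[170,[0.022,0,0],0],[170,[0.028,0,0],0],[170,[0.028,0,0],0]])

```text
clock: 17.2
ee_pos: [612.3, 122.9, 122.3]
tcp_rot: [0.581, 0.814, -0.0, -0.0]
force: [0.8, -0.2, 0.1]
width: 49.5
grasp_force: 41.9
```

```bash
python3 -c "
from h import *
hk(93,157);hk(80,152);hk(71,150)"
```

```text
t 17.2 at [612.3 122.9 122.3] yaw 109.0 F [ 0.8 -0.2  0.1] w 49.5 q [ 0.07  0.31  1.47 -0.    1.37 -0.26]
 delta [9.4 0.1 1.3] turn 0.0
t 17.2 at [612.3 122.9 122.3] yaw 109.0 F [ 0.8 -0.2  0.1] w 49.5 q [ 0.07  0.31  1.47 -0.    1.37 -0.26]
 delta [22.4  0.1  6.3] turn 0.0
t 17.2 at [612.3 122.9 122.3] yaw 109.0 F [ 0.8 -0.2  0.1] w 49.5 q [ 0.07  0.31  1.47 -0.    1.37 -0.26]
 delta [31.4  0.1  8.3] turn 0.0
```

Plaque is at r≈102.5, just about to reach the tip. I'll go on in small steps.

Emit:
carry_out(deltas=[[170,[0.002,0,0.001],0],[170,[0.004,0,0.001],0],[170,[0.006,0,0.001],0],[170,[0.008,0,0.001],0],[170,[0.008,0,0.001],0]])

```text
clock: 17.82
ee_pos: [609.8, 130.0, 121.3]
tcp_rot: [0.581, 0.814, -0.0, 0.0]
force: [-0.9, 0.1, -0.4]
width: 49.3
grasp_force: 41.9
```

Run:
```python
from h import *
hk(80,152);hk(71,150)
s=grab_frame("scene")
cv2.imwrite("pics/k2.png",crop(s,360,140,70,70,8))
```

```text
t 17.82 at [609.8 130.  121.3] yaw 109.0 F [-0.9  0.1 -0.4] w 49.3 q [ 0.09  0.31  1.47 -0.    1.36 -0.24]
 delta [14.8  0.1  5.3] turn -0.0
t 17.82 at [609.8 130.  121.3] yaw 109.0 F [-0.9  0.1 -0.4] w 49.3 q [ 0.09  0.31  1.47 -0.    1.36 -0.24]
 delta [23.8  0.1  7.3] turn -0.0
```

View pics/k2.png

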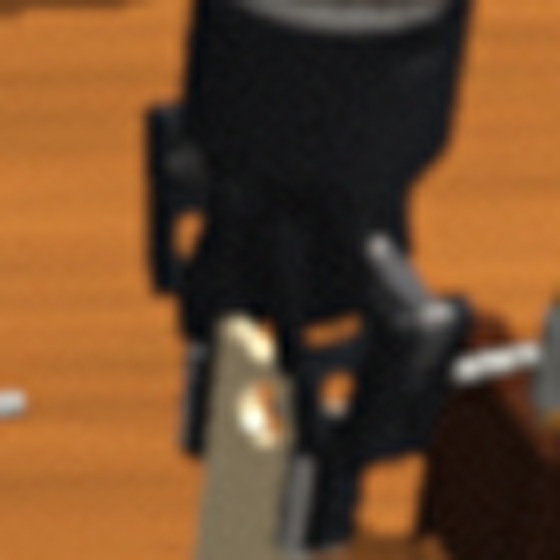

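There's a bright, broken patch in the hole at crop (262,410), consistent with the tip entering, and force is near zero. I'll go on in small steps and watch the force.

Emit:
carry_out(deltas=[[170,[0.0015,0,0.001],0],[170,[0.003,0,0.001],0],[170,[0.004,0,0.0015],0],[170,[0.004,0,0.0015],0]])

```text
clock: 18.38
ee_pos: [608.5, 133.8, 119.7]
tcp_rot: [0.581, 0.814, -0.0, -0.0]
force: [0.1, 0.4, -0.9]
width: 49.1
grasp_force: 41.9
```

Emit:
carry_out(deltas=[[170,[0.002,0,0.001],0],[170,[0.004,0,0.002],0],[170,[0.006,0,0.003],0],[170,[0.008,0,0.004],0],[170,[0.008,0,0.004],0]])

```text
clock: 19.0
ee_pos: [605.8, 141.4, 115.7]
tcp_rot: [0.581, 0.814, -0.0, -0.0]
force: [-0.4, 0.1, 0.1]
width: 49.0
grasp_force: 41.9
```

Emit:
carry_out(deltas=[[170,[0.003,0,0.0005],0],[170,[0.006,0,0.001],0],[170,[0.009,0,0.0015],0],[170,[0.011,0,0.0015],0],[170,[0.011,0,0.0015],0]])

```text
clock: 19.62
ee_pos: [602.3, 151.8, 114.3]
tcp_rot: [0.581, 0.814, -0.0, 0.0]
force: [0.2, 0.1, -0.8]
width: 49.2
grasp_force: 41.9
```

Run:
```python
from h import *
hk(71,150)
```

```text
t 19.62 at [602.3 151.8 114.3] yaw 109.0 F [ 0.2  0.1 -0.8] w 49.2 q [ 0.12  0.31  1.49 -0.    1.35 -0.21]
 delta [0.8 0.1 0.3] turn -0.0
```

Emit:
carry_out(deltas=[[170,[0,0,0.0015],0],[170,[0,0,0.003],0],[170,[0,0,0.004],0],[170,[0,0,0.004],0]])

```text
clock: 20.12
ee_pos: [602.3, 151.6, 110.2]
tcp_rot: [0.581, 0.814, -0.0, -0.0]
force: [0.3, 0.1, -0.7]
width: 49.1
grasp_force: 41.9
```

Emit:
carry_out(deltas=[[170,[0,0,0.0005],0],[170,[0,0,0.001],0],[170,[0,0,0.001],0]])

```text
clock: 20.5
ee_pos: [602.3, 151.7, 109.2]
tcp_rot: [0.581, 0.814, -0.0, -0.0]
force: [-1.0, 0.1, -0.4]
width: 49.2
grasp_force: 41.9
```

Emit:
carry_out(deltas=[[170,[0,0,0.0003],0],[170,[0,0,0.0007],0],[170,[0,0,0.0007],0]])

```text
clock: 20.88
ee_pos: [602.3, 151.6, 108.5]
tcp_rot: [0.581, 0.814, -0.0, -0.0]
force: [0.2, -0.5, -0.1]
width: 49.2
grasp_force: 41.9
```

Emit:
carry_out(deltas=[[170,[0,0,0.0003],0],[170,[0,0,0.0007],0],[170,[0,0,0.0007],0]])

```text
clock: 21.25
ee_pos: [602.3, 151.7, 107.9]
tcp_rot: [0.581, 0.814, -0.0, -0.0]
force: [-0.5, -0.1, -0.5]
width: 49.1
grasp_force: 41.9
```

Emit:
carry_out(deltas=[[170,[0,0,0.0003],0],[170,[0,0,0.0006],0],[170,[0,0,0.0006],0]])

```text
clock: 21.62
ee_pos: [602.3, 151.7, 107.3]
tcp_rot: [0.581, 0.814, -0.0, 0.0]
force: [-1.0, -0.3, -0.7]
width: 49.4
grasp_force: 41.9
```

Emit:
carry_out(deltas=[[170,[0,0,0.0003],0],[170,[0,0,0.0006],0],[170,[0,0,0.0006],0]])

```text
clock: 22.0
ee_pos: [602.4, 151.7, 106.8]
tcp_rot: [0.581, 0.814, 0.0, 0.0]
force: [-0.5, -0.2, 1.9]
width: 49.5
grasp_force: 42.0
```

Contact came at 2.5 N at the predicted height (hole about 7 mm below the rod axis), so the plaque is seated. I'll release gently.

Emit:
carry_out(deltas=[[108,[0,0,0],0],[100,[0,0,0],0],[92,[0,0,0],0],[75,[0,0,0],0],[50,[0,0,0],0]], grip_force=20)

```text
clock: 22.62
ee_pos: [602.3, 151.7, 106.7]
tcp_rot: [0.581, 0.814, -0.0, 0.0]
force: [0.1, 0.3, 0.9]
width: 68.9
grasp_force: 0.0
```

Run:
```python
from h import *
hk(71,143)
s=grab_frame("scene");p=H+71*A
im=s["image"];h=cv2.cvtColor(im,cv2.COLOR_RGB2HSV)
m=cv2.inRange(h,(18,25,90),(38,130,255));m[:, :370]=0;m[:,430:]=0;m[:170]=0;m[250:]=0
n,l,st,c=cv2.connectedComponentsWithStats(m);k=1+st[1:,4].argmax();print(st[k],c[k])
print([proj(s,(*p,z)).round(1) for z in(64,111,159)])
```

```text
t 22.62 at [602.3 151.7 106.7] yaw 109.0 F [0.1 0.3 0.9] w 68.9 q [ 0.12  0.31  1.49 -0.    1.33 -0.21]
 delta [ 0.9  0.1 -0.3] turn -0.0
[392 182  15  45 424] [399.27122642 204.63915094]
[array([397.4, 219.8]), array([399.7, 204.2]), array([402.3, 187.5])]
```

The plaque centroid is at the predicted pixel. I'll open fully, lift slowly, then clear.

Emit:
carry_out(deltas=[[0,[0,0,0],0],[0,[0,0,0],0],[0,[0,0,-0.015],0],[0,[0,0,-0.035],0],[0,[0,0,-0.065],0]])

```text
clock: 23.3
ee_pos: [602.2, 151.6, 172.9]
tcp_rot: [0.581, 0.814, -0.0, -0.0]
force: [0.0, 0.4, 0.0]
width: 85.6
grasp_force: 0.0
```

Emit:
carry_out(deltas=[[0,[0,0,-0.04],0],[0,[-0.04,0,-0.08],0],[0,[-0.1,0,-0.08],0],[0,[-0.16,0,-0.08],0],[0,[-0.22,0,-0.08],0]])

```text
clock: 23.92
ee_pos: [674.2, -58.2, 253.2]
tcp_rot: [0.581, 0.814, 0.0, 0.001]
force: [0.6, 1.1, 0.6]
width: 85.8
grasp_force: 0.0
```

Emit:
carry_out(deltas=[[0,[-0.04,0,0],0],[0,[-0.04,0,0],0],[0,[-0.04,0,0],0],[0,[-0.04,0,0],0],[0,[-0.04,0,0],0]])

```text
clock: 24.55
ee_pos: [686.8, -93.3, 252.2]
tcp_rot: [0.58, 0.814, 0.0, 0.0]
force: [0.0, -0.4, 0.7]
width: 85.4
grasp_force: 0.0
```

Run:
```python
from h import *
def blob(f,roi):
    h=cv2.cvtColor(f["image"],cv2.COLOR_RGB2HSV);m=cv2.inRange(h,(18,25,90),(38,130,255));k=np.zeros_like(m);x0,x1,y0,y1=roi;k[y0:y1,x0:x1]=m[y0:y1,x0:x1]
    n,l,st,c=cv2.connectedComponentsWithStats(k);i=1+st[1:,4].argmax();return st[i],c[i].round(1)
for i in range(3):
    s=grab_frame("scene");print(blob(s,(370,430,165,250)))
t=grab_frame("top");print(sense()["ee_pos"].round(0),sense()["force"].round(1))
# hook line in top view: bright grey, low-saturation pixels
h=cv2.cvtColor(t["image"],cv2.COLOR_RGB2HSV);m=cv2.inRange(h,(0,0,110),(180,60,255));k=np.zeros_like(m);k[165:195,192:245]=m[165:195,192:245]
ys,xs=np.where(k>0)
if len(xs): print(len(xs),xs.min(),xs.max(),cv2.fitLine(np.c_[xs,ys].astype(np.float32),cv2.DIST_HUBER,0,.01,.01).ravel().round(2))
a,b=proj(t,(*H,155)),proj(t,(*(H+95*A),155));print(a,b,((b-a)/np.linalg.norm(b-a)).round(2))
```

```text
(array([392, 183,  17,  44, 450], dtype=int32), array([400. , 204.6]))
(array([392, 183,  17,  44, 448], dtype=int32), array([399.9, 204.7]))
(array([392, 183,  17,  44, 447], dtype=int32), array([400. , 204.7]))
[687. -94. 252.] [ 1.2 -0.1  0.4]
278 195 236 [  0.96  -0.27 217.69 179.19]
[191.47966594 188.11839123] [235.75882145 173.94834707] [ 0.95 -0.3 ]
```

```bash
python3 -c "
from station import *
print(close_job())"
```

```text
the job is handed in; nothing more can be done
None
```

I swung the hook out and pressed it against its stop with about 7 N at the dip. The plaque now hangs still in the dip, released with the arm clear, and the job is handed in at about 25 s. I did not re-measure the hook's distance from the stop or the bystanders after the moves, and no verdict came back.

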